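# Fetch the solder spool from the packed kit crate

## Robot

A 6-joint arm with a two-finger parallel gripper is mounted at the origin on a cart in front of the work surface, level with it; the furniture and walls round the work are solid. World frame = base frame: x ahead of the robot, y to its left, z up, the work surface at z = 0. Lengths are in m, angles in degrees, forces in N, time in s.
With the tool pointing down it reaches from about 0.3 to 0.75 m from the base axis. Payload 8.5 kg.
Tool frame: the origin (TCP) lies midway between the tips of the shut fingers; the grasp point (between the pads) lies env.tcp_to_grasp behind it (env.tcp_to_grasp is the distance from the TCP to the grasp point, in m); z points along the fingers, y is the line along which they close (so a half turn about z gives the same grasp; the last joint's range is limited). The gripper opens to 85 mm and grips with 20 to 120 N. Pads are 22 mm wide; open, the fingers measure 114 mm over their backs; the gripper's body (76 mm by 85 mm) begins 54 mm behind the grasp point. The pads swing forward as they close: fully open they stand 13 mm farther back than shut.
Start: joints at [-82.924, 21.807, 74.336, -0, 83.858, -12.336], TCP at [0.183, -0.519, 0.231] pointing down, gripper open.
Joint ranges: [-178.18, 178.18], [-50.72, 133.34], [12.68, 142.11], [-81.47, 261.47], [9.98, 163.14], [-165.26, 165.26]. Speed limits (degrees/s): [136.94, 136.94, 180, 180, 180, 180].

## Interface

Orientations are given as a 3x3 rotation matrix whose columns are the frame's x, y, z axes.
In Python, from rig import observe, optics, job, env gives the robot as it stands. The module is installed in compiled form; this text tells all that it offers.
- The arm moves only by the shell command python3 -m jog 'ROWS' [FORCE]. ROWS is JSON, a list of rows, each a list of 7 numbers: the turn, a rotation vector about the tool's x, y, z in rad, then the shift along the tool's x, y, z in m, then the opening in per cent of the stroke, from 0 (shut) to 100 (fully open). A call has 1 to 10 rows; each row shifts and turns the commanded pose from where the row before left it, along the tool's axes as they then stand; what a row does not reach is not made up. A row lasts 1/8 s, in which the tool goes at most 62.5 mm and 10.7 degrees, less where a joint would pass 70% of its speed; a pose out of reach is approached as far as the arm can. A call is refused whole if a number of a shift passes 0.0625 or a number of a turn 0.188, either way. A call with a gripper value outside its range is refused whole. The fingers move at their own pace and stop on an object; FORCE is the grip in N (left out, the last holds). Time passes only in rows, so rows that do not move let the fingers close. It gives the time, the measured TCP pose, the force, the opening and the grip force at its end, in the units of the state.
- observe(): the state, without advancing time (a new reading comes with each control period).
- optics.get_image(name): name is "scene" or "top" or "wrist"; returns a dict with "pixels" (400x640x3 uint8, red, green, blue), "mtx" (3x3 intrinsics, pixels), "rvec" (rotation vector, rad) and "tvec" (3), from world to camera coordinates, as OpenCV has them. Camera axes: x right, y down, z forward; pixel columns grow to the right and rows downward; lengths in m; the calibration is good to about 2 mm. A picture is of the moment at which its call begins. There is no depth.
- job.close_job(): hands the job in; it is judged then, once.
The state is a dict: "time_s": time; "q": joint angles; "qvel": joint speeds; "joint_efforts": joint torques, N m; "position": TCP position; "tool_rot": TCP orientation; "ft_force": force on the tool from outside, world axes, zero at the start; "wrist_torque": the same for the moment, N m; "grip_width": finger opening in m; "gripper_force": force on a finger pad.
Only numpy, scipy, OpenCV 4.12 (cv2) and the standard library are available. Lean on these libraries where they do the work, as an engineer would, in place of code of your own. Each camera call takes 0.05 s, during which the arm holds its last target. There are 200 camera calls.

## Task

The solder spool stands wedged in the middle of the wooden crate, between a motor coil and a carton. Lift the motor coil and the carton out and set both down upright in the flat tray, then put the spool centrally on its round stand inside the rim, and finally put the motor coil and the carton back upright in the crate, each in the same spot where it stood at the start. Leave the pliers, the flux tin and the marker pen alone.

Things in the scene. Friction and masses are not known exactly. Their poses are not given: they have to be found in the camera images.
- motor_mid (a point): Motor coil: upright cream potted coil, 66 mm (x) by 75 mm (y), 99 mm tall, 0.24 kg. Body to 65 mm above its underside, black collar 34 mm wide to 71 mm, then a shaft 11.6 mm in diameter to the top: lift it by the shaft. This point: on the shaft's axis, 49.5 mm above the underside; z up; the body reaches 33 mm to +-x and +y, 42 mm to -y (brown terminal). Starts in one end of the crate, x along the crate's x.
- carton_mid (a point): Small closed brown cardboard carton standing on end, 55 mm (its x) by 40 mm (its y) by 76 mm tall (z up), about 0.1 kg. This point is its centre, 38 mm above the underside. At the start it stands in the other end of the crate, its x along the crate's x.
- spool_mid (a point): Spool of solder wire standing on its flange: 61 mm in diameter, 50 mm tall, 0.35 kg, z up. This point is its centre, 25 mm above the underside. Starts in the middle of the crate, with no room for fingers towards the motor coil and the carton, and too little towards the long walls.
- crate: Open plywood crate fixed to the bench, outside 221 mm (its x) by 100 mm (its y) by 48 mm high, walls and floor 5 mm thick, no dividers: one lane 211 x 90 mm inside. The end places are centred about 65 mm either way along its x; which of the two things stands in which end varies. Origin: centre of the underside, on the bench; z up.
- side_tray: Flat light-grey tray fixed to the bench, the side area for the things cleared away: 174 mm (its x) by 236 mm (its y), rim 20 mm high, clear floor about 160 x 220 mm, floor 2 mm above the bench. Origin: centre of the underside; z up.
- spool_stand: Round steel spool stand with a black rubber face, fixed to the bench: 92 mm outside diameter, face 6 mm above the bench, surrounded by a rim 80 mm in inner diameter whose top is 12 mm above the bench. Origin: centre of the underside; z up.
- pliers: Bystander: pliers with red handles, 60 x 139 x 14 mm, lying loose on the bench behind the work. Origin: centre of the underside.
- flux_tin: Bystander: round tin with a yellow lid, 58 mm in diameter, 27 mm high, loose on the bench. Origin: centre of the underside.
- marker: Bystander: marker pen with black cap, 126 mm long, 16 mm thick, lying loose on the bench. Origin: centre of the underside.
Things that resemble listed ones, but are neither listed nor needed, are in the scene too. What is shaped like the part that bears motor_mid but blue is not meant.

How it is judged:
By the outcome, as a careful person would: the job done as asked, in the order asked, and still so for the second after the job is handed in, with the robot touching nothing.
It also fails if it takes over 144 s, if anything falls off the work surface, if the arm or the gripper's body presses on something with over 40 N, if the wrist force passes 120 N, or if a joint passes its speed limit or range.

## Working session

There is one attempt and no reset: what is moved stays moved. The work goes in short steps, Python scripts to look and compute and a shell command to move; the robot and the scene stay as the last step left them, time stands still between calls to the robot, and variables do not carry over. Pictures are saved under pics/ and viewed, at most 14 in all, crops included, and the job is handed in when it is done.

```bash
mkdir -p pics; python3 - <<'E'
from rig import observe, optics, env
import cv2
s=observe();print(s, env.tcp_to_grasp)
for n in("scene","top"):
    d=optics.get_image(n);cv2.imwrite(f"pics/{n}0.png",d["pixels"][:,:,::-1]);print(n,d["mtx"].tolist(),d["rvec"],d["tvec"])
E
```

```text
{'time_s': 0.0, 'q': array([-8.29258264e+01,  2.18420624e+01,  7.43842830e+01, -9.65269748e-04,
        8.38582515e+01, -1.23343613e+01]), 'qvel': array([ 0.0589457 ,  0.02228778,  0.05161672, -0.07919298,  0.02691905,
        0.01683461]), 'joint_efforts': array([ 1.94954446e-03, -4.48456085e+01, -2.31276602e+01, -4.65599680e-05,
        4.71816107e-03,  2.96802148e-05]), 'position': array([ 0.18273593, -0.51844918,  0.2307045 ]), 'tool_rot': array([[ 9.43172594e-01,  3.32303202e-01, -1.98459357e-04],
       [ 3.32303126e-01, -9.43171507e-01,  1.46319175e-03],
       [ 2.99042091e-04, -1.44599102e-03, -9.99998910e-01]]), 'ft_force': array([-0.35418143, -0.80540681, -0.25675845]), 'wrist_torque': array([-0.04362497, -0.00469465, -0.04975479]), 'gripper_force': 0.0, 'grip_width': 0.0853088640071203} 0.0187
scene [[458.20462631629306, 0.0, 312.2246827385121], [0.0, 458.20462631629306, 197.20819822479075], [0.0, 0.0, 1.0]] [ 1.29308147 -2.07787333  1.05084118] [0.24411792 0.35079077 0.76891595]
top [[492.45549459947875, 0.0, 324.6555887113865], [0.0, 492.45549459947875, 196.65926936028507], [0.0, 0.0, 1.0]] [ 2.20649242 -2.18387578  0.11292108] [-0.02572921  0.59223185  1.07846525]
```

View pics/top0.png

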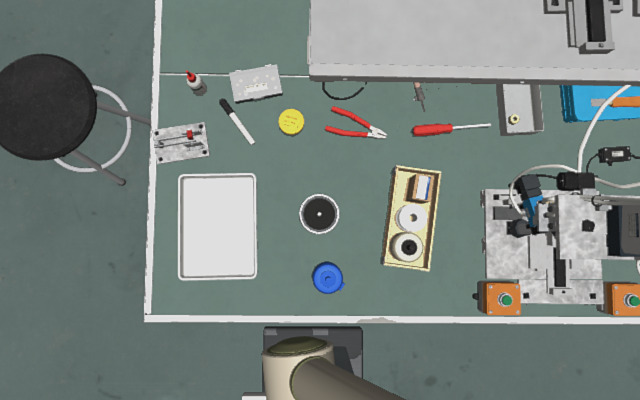

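View pics/scene0.png

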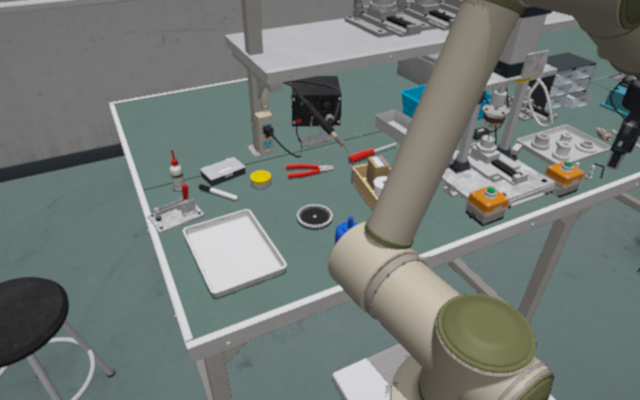

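The top view shows the crate at about (412,218) with the carton at (420,187), the spool at (411,217) and the coil at (407,247). The stand is at (319,214), the tray at (217,226) and the blue lookalike at (327,278). I'll enlarge these next.

```bash
python3 - <<'E'
import cv2
im=cv2.imread("pics/top0.png")
a=cv2.resize(im[160:276,375:450],None,fx=5,fy=5,interpolation=cv2.INTER_CUBIC)
cv2.imwrite("pics/c1.png",a)
cv2.imwrite("pics/c2.png",cv2.resize(im[165:290,170:350],None,fx=4.4,fy=4.4,interpolation=cv2.INTER_CUBIC))
E
```

```text
(no output)
```

View pics/c1.png

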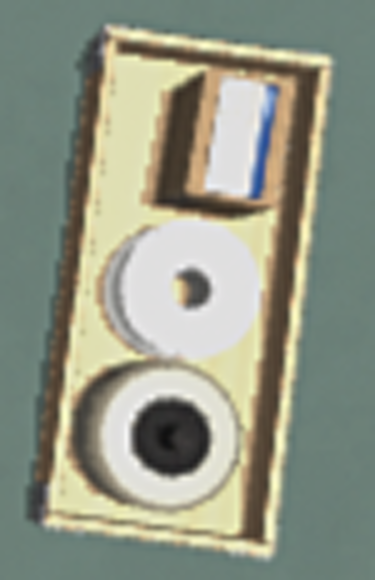

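View pics/c2.png

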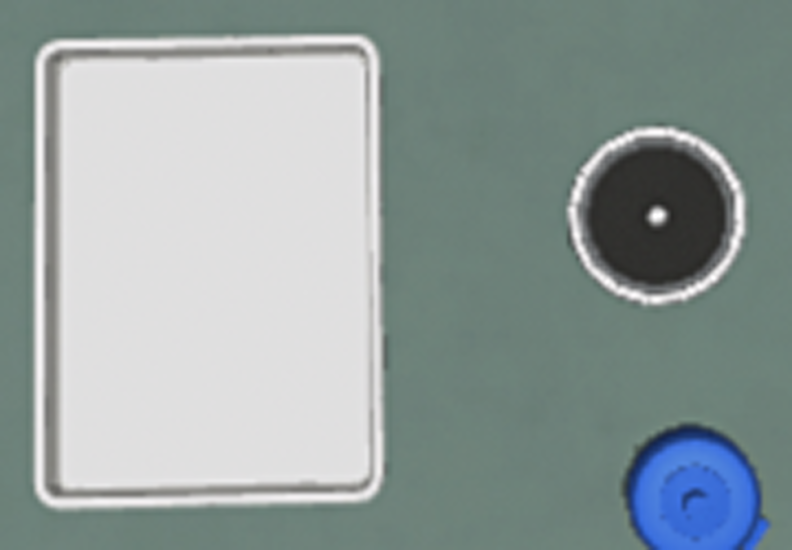

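The crops show these positions, with c1 at 5x from (375,160) and c2 at 4.4x from (170,165):
- **Crate rim corners (c1):** (108,28), (331,58), (272,556) and (47,518).
- **Crate contents (c1):** carton top corners are (208,68), (293,78), (270,205) and (190,195). The spool top is at (190,289) and the coil collar at (170,437).
- **Stand (c2):** (657,215).
- **Tray rim corners (c2):** (38,40), (377,37), (381,500) and (40,505).

```bash
cat > h.py <<'E'
import numpy as np, cv2
from rig import observe, optics
def ray(d,uv,z):
    R=cv2.Rodrigues(np.array(d["rvec"],float))[0];t=np.array(d["tvec"],float).ravel()
    c=-R.T@t; v=R.T@np.linalg.inv(d["mtx"])@np.array([uv[0],uv[1],1.]); return (c+v*(z-c[2])/v[2])
def pix(d,p):
    return cv2.projectPoints(np.array([p],float),np.array(d["rvec"],float),np.array(d["tvec"],float),np.array(d["mtx"]),None)[0].ravel()
def to(x,y,z,yaw):
    """remaining world->tool shift (m) and turn (rad) to TCP x,y,z, tool down, tool y axis at world angle yaw deg (mod 180)"""
    s=observe();R=s["tool_rot"];sh=R.T@(np.array([x,y,z])-s["position"])
    best=None
    for k in(0,180,-180):
        a=np.radians(yaw+k);Y=np.array([np.cos(a),np.sin(a),0]);Z=np.array([0,0,-1.]);T=np.c_[np.cross(Y,Z),Y,Z]
        r=cv2.Rodrigues(R.T@T)[0].ravel()
        if best is None or np.linalg.norm(r)<np.linalg.norm(best):best=r
    print("t",round(s["time_s"],2),"pos",s["position"].round(4),"shift",sh.round(4),"turn",best.round(3),"w",round(s["grip_width"],4),"q",s["q"].round(0),"F",s["ft_force"].round(1))
E
python3 - <<'E'
from h import *
d=optics.get_image("top")
c1=lambda u,v:(375+(u+.5)/5-.5,160+(v+.5)/5-.5); c2=lambda u,v:(170+(u+.5)/4.4-.5,165+(v+.5)/4.4-.5)
cr=np.array([ray(d,c1(*p),.048) for p in[(108,28),(331,58),(272,556),(47,518)]]);print(cr[:,:2].round(3).tolist(),cr.mean(0).round(4))
e=(cr[0]+cr[1]-cr[2]-cr[3])/2;print(np.linalg.norm(e),np.degrees(np.arctan2(e[1],e[0])))
ca=np.array([ray(d,c1(*p),.081) for p in[(208,68),(293,78),(270,205),(190,195)]]);print("carton",ca.mean(0).round(4),ca[:,:2].round(3).tolist())
e=(ca[0]+ca[1]-ca[2]-ca[3])/2;print(np.linalg.norm(e),np.degrees(np.arctan2(e[1],e[0])))
print("spool",ray(d,c1(190,289),.055).round(4),"coil",ray(d,c1(170,437),.076).round(4))
print("stand",ray(d,c2(657,215),.009).round(4))
t=np.array([ray(d,c2(*p),.02) for p in[(38,40),(377,37),(381,500),(40,505)]]);print("tray",t.mean(0).round(4),t[:,:2].round(3).tolist())
to(0.4,-.2,.25,90)
E
```

```text
[[0.662, -0.176], [0.65, -0.275], [0.432, -0.247], [0.447, -0.149]] [ 0.5476 -0.2119  0.048 ]
0.2181990174660536 -7.200406854764731
carton [ 0.6113 -0.227   0.081 ] [[0.641, -0.213], [0.637, -0.25], [0.582, -0.24], [0.586, -0.205]]
0.05528042395699731 -9.493963844216086
spool [ 0.5469 -0.2105  0.055 ] coil [ 0.4833 -0.1974  0.076 ]
stand [ 0.5553 -0.0074  0.009 ]
tray [0.5254 0.2183 0.02  ] [[0.64, 0.308], [0.644, 0.136], [0.41, 0.13], [0.407, 0.299]]
t 0.15 pos [ 0.1828 -0.5185  0.2309] shift [ 0.3108 -0.2283 -0.0188] turn [-0.001 -0.     0.339] w 0.0854 q [-83.  22.  74.  -0.  84. -12.] F [ 1.2 -0.2  0.6]
```

```bash
python3 -m jog '[[0,0,0.155,0,0,0,100],[0,0,0.155,0,0,0,100],[0,0,0.155,0,0,0,100],[0,0,0,0.011,-0.047,0,100],[0,0,0,0.011,-0.047,0,100],[0,0,0,0.011,-0.047,0,100],[0,0,0,0.011,-0.047,0,100],[0,0,0,0.011,-0.047,0,100],[0,0,0,0.011,-0.047,0,100]]' 60 && python3 -m jog '[[0,0,0,0.048,-0.019,0.005,100],[0,0,0,0.048,-0.019,0.005,100],[0,0,0,0.048,-0.019,0.005,100],[0,0,0,0.048,-0.019,0.005,100],[0,0,0,0,0,0,100]]'; python3 - <<'E'
from h import *
to(.4833,-.1974,.2,82.8)
d=optics.get_image("wrist");cv2.imwrite("pics/w1.png",d["pixels"][:,:,::-1])
for p in[(.4833,-.1974,.104),(.5469,-.2105,.055),(.6113,-.227,.081)]:print(pix(d,p).round(0))
E
```

```text
time_s: 1.27
position: [0.284, -0.2457, 0.2312]
tool_rot: [[0.992, -0.126, 0.0], [-0.126, -0.992, 0.0], [0.0, -0.0, -1.0]]
ft_force: [1.3, 0.4, -0.4]
grip_width: 0.0856
gripper_force: 0.0
time_s: 1.9
position: [0.4857, -0.1949, 0.2101]
tool_rot: [[0.992, -0.123, -0.001], [-0.123, -0.992, 0.001], [-0.001, -0.001, -1.0]]
ft_force: [-0.6, 0.1, 0.4]
grip_width: 0.0852
gripper_force: 0.0
t 1.9 pos [ 0.4857 -0.1949  0.2101] shift [-0.0021  0.0028  0.0101] turn [-0.001  0.001  0.003] w 0.0852 q [-35.  20.  81.   0.  79.  62.] F [-0.6  0.1  0.4]
[323. 203.]
[328. 126.]
[340.  48.]
```

View pics/w1.png

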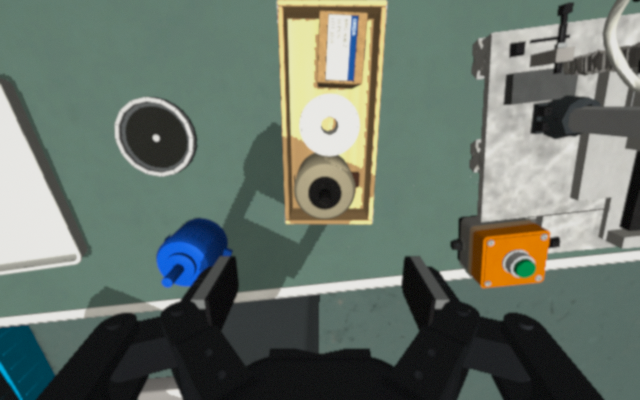

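The wrist view shows the coil collar at (324,192), with its brown terminal on the right at about (355,178), which is the crate's -y side. The spool hole is at (329,125) and the carton at (342,48). I'll enlarge this to refine all three.

```bash
python3 - <<'E'
import cv2
im=cv2.imread("pics/w1.png")
cv2.imwrite("pics/c3.png",cv2.resize(im[0:230,265:400],None,fx=2.6*1,fy=2.6,interpolation=cv2.INTER_CUBIC))
E
```

```text
(no output)
```

View pics/c3.png

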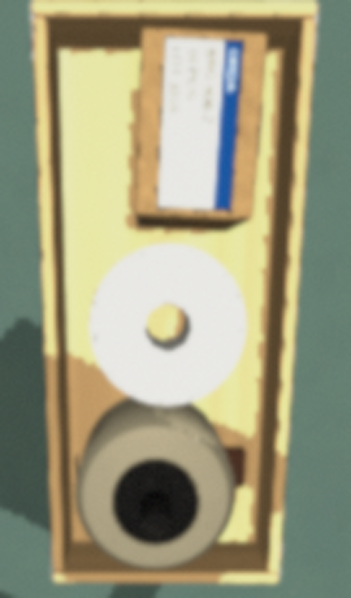

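Enlarged (2.6x from (265,0)), c3 shows the collar at (155,502), the spool at (169,324), and carton corners at (145,27), (267,32), (249,219) and (134,215). The crate's bottom corners are at (53,580) and (280,580).

```bash
python3 - <<'E'
from h import *
d=optics.get_image("wrist")
c=lambda u,v:(265+(u+.5)/2.6-.5,(v+.5)/2.6-.5)
print("collar",ray(d,c(155,502),.076).round(4),"shaft",ray(d,c(155,508),.104).round(4),"spool",ray(d,c(169,324),.055).round(4))
ca=np.array([ray(d,c(*p),.081) for p in[(145,27),(267,32),(249,219),(134,215)]]);print("carton",ca.mean(0).round(4),ca[:,:2].round(3).tolist())
e=(ca[0]+ca[1]-ca[2]-ca[3])/2;print(np.linalg.norm(e),np.degrees(np.arctan2(e[1],e[0])))
cr=np.array([ray(d,c(*p),.048) for p in[(33,2),(317,2),(280,580),(53,580)]]);print(cr[:,:2].round(3).tolist(),cr.mean(0).round(4))
e=(cr[0]+cr[1]-cr[2]-cr[3])/2;print(np.linalg.norm(e),np.degrees(np.arctan2(e[1],e[0])))
E
```

```text
collar [ 0.4827 -0.1995  0.076 ] shaft [ 0.489  -0.1999  0.104 ] spool [ 0.5469 -0.213   0.055 ]
carton [ 0.6092 -0.2289  0.081 ] [[0.639, -0.215], [0.633, -0.253], [0.579, -0.243], [0.585, -0.205]]
0.05470894854416844 -10.730417839133912
[[0.66, -0.178], [0.648, -0.277], [0.432, -0.249], [0.444, -0.15]] [ 0.546  -0.2136  0.048 ]
0.218177198206347 -7.3428424859183234
```

```bash
python3 -m jog '[[0,0,0,-0.002,0.004,0.04,100],[0,0,0,0,0,0.045,100],[0,0,0,0,0,0.035,100],[0,0,0,0,0,0.010,100],[0,0,0,0,0,0,100]]'; python3 -m jog '[[0,0,0,0,0,0,0],[0,0,0,0,0,0,0],[0,0,0,0,0,0,0],[0,0,0,0,0,0,0],[0,0,0,0,0,0,0],[0,0,0,0,0,0,0]]' 60
```

```text
time_s: 2.62
position: [0.4811, -0.2003, 0.082]
tool_rot: [[0.992, -0.127, 0.0], [-0.127, -0.992, -0.0], [0.0, 0.0, -1.0]]
ft_force: [0.7, 0.8, -0.3]
grip_width: 0.0857
gripper_force: 0.0
time_s: 3.38
position: [0.4815, -0.1997, 0.0816]
tool_rot: [[0.992, -0.126, 0.0], [-0.126, -0.992, -0.0], [0.0, -0.0, -1.0]]
ft_force: [0.1, 1.9, 3.7]
grip_width: 0.0096
gripper_force: 58.5
```

```bash
python3 -m jog '[[0,0,0,0,0,-0.02,0],[0,0,0,0,0,-0.05,0],[0,0,0,0,0,-0.06,0],[0,0,0,-0.004,-0.025,0,0],[0,0,0,-0.008,-0.051,0,0],[0,0,0,-0.008,-0.051,0,0],[0,0,0,-0.008,-0.051,0,0],[0,0,0,-0.008,-0.051,0,0],[0,0,0,-0.008,-0.051,0,0]]' && python3 -m jog '[[0,0,0,-0.008,-0.051,0,0],[0,0,0,-0.008,-0.051,0,0],[0,0,0,-0.004,-0.026,0,0],[0,0,0,0,0,0,0]]'; python3 - <<'E'
from h import *
to(.47,.21,.0786,82.8)
d=optics.get_image("top");cv2.imwrite("pics/t2.png",d["pixels"][100:300,160:460,::-1].repeat(2,0).repeat(2,1))
E
```

```text
time_s: 4.5
position: [0.4723, 0.0851, 0.2108]
tool_rot: [[0.992, -0.126, -0.001], [-0.126, -0.992, -0.0], [-0.001, 0.0, -1.0]]
ft_force: [1.0, 0.0, -2.6]
grip_width: 0.0092
gripper_force: 58.8
time_s: 5.0
position: [0.4686, 0.2143, 0.2105]
tool_rot: [[0.992, -0.123, -0.002], [-0.123, -0.992, -0.0], [-0.001, 0.001, -1.0]]
ft_force: [-0.4, -1.3, -2.8]
grip_width: 0.0088
gripper_force: 58.9
t 5.0 pos [0.4686 0.2143 0.2105] shift [0.0021 0.0041 0.1319] turn [0.001 0.001 0.002] w 0.0088 q [ 11.  19.  82.  -0.  79. 108.] F [-0.4 -1.3 -2.8]
```

View pics/t2.png

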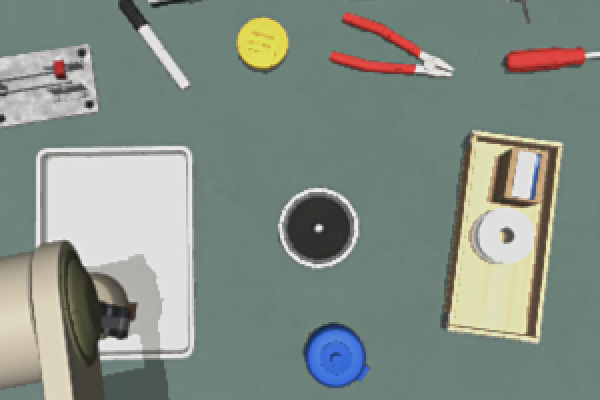

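The top view shows the coil held over the tray, with the spool and carton undisturbed and the stand clear. I'll lower it now.

```bash
python3 -m jog '[[0,0,0,0.001,0.002,0.045,0],[0,0,0,0.001,0.002,0.045,0],[0,0,0,0,0,0.03,0],[0,0,0,0,0,0.004,0],[0,0,0,0,0,0,0]]' 60; python3 -m jog '[[0,0,0,0,0,0.003,0],[0,0,0,0,0,0.002,0],[0,0,0,0,0,0,0]]'
```

```text
time_s: 5.68
position: [0.4713, 0.2084, 0.0881]
tool_rot: [[0.992, -0.127, 0.001], [-0.127, -0.992, 0.0], [0.001, -0.0, -1.0]]
ft_force: [-0.3, -0.5, -2.9]
grip_width: 0.0091
gripper_force: 58.8
time_s: 6.05
position: [0.4707, 0.2089, 0.0826]
tool_rot: [[0.992, -0.126, 0.0], [-0.126, -0.992, 0.0], [0.0, -0.0, -1.0]]
ft_force: [-0.0, -0.1, -3.4]
grip_width: 0.0095
gripper_force: 58.8
```

Width readings are just noise, so there is no slip. I'll continue until contact.

```bash
python3 -m jog '[[0,0,0,0,0,0.002,0],[0,0,0,0,0,0.001,0],[0,0,0,0,0,0,0]]'; python3 -m jog '[[0,0,0,0,0,0.0008,0],[0,0,0,0,0,0,0]]'
```

```text
time_s: 6.42
position: [0.4706, 0.2088, 0.0792]
tool_rot: [[0.992, -0.126, -0.0], [-0.126, -0.992, -0.0], [-0.0, 0.0, -1.0]]
ft_force: [-0.9, -0.9, -2.3]
grip_width: 0.0094
gripper_force: 58.8
time_s: 6.68
position: [0.4708, 0.209, 0.0788]
tool_rot: [[0.992, -0.126, 0.001], [-0.126, -0.992, 0.0], [0.001, -0.0, -1.0]]
ft_force: [-0.2, 1.3, 0.1]
grip_width: 0.0092
gripper_force: 59.4
```

```bash
python3 -m jog '[[0,0,0,0,0,0,100],[0,0,0,0,0,0,100],[0,0,0,0,0,0,100],[0,0,0,0,0,0,100],[0,0,0,0,0,-0.025,100],[0,0,0,0,0,-0.05,100],[0,0,0,0,0,-0.05,100],[0,0,0.04,0.021,0.046,0,100],[0,0,0,0.021,0.046,0,100],[0,0,0,0.021,0.046,0,100]]' && python3 -m jog '[[0,0,0,0.021,0.046,0,100],[0,0,0,0.021,0.046,0,100],[0,0,0,0.021,0.046,0,100],[0,0,0,0.021,0.046,0,100],[0,0,0,0.021,0.046,0,100],[0,0,0,0.021,0.046,0,100],[0,0,0,0,0,0,100]]'; python3 - <<'E'
from h import *
to(.610,-.228,.05,80.5)
d=optics.get_image("wrist");cv2.imwrite("pics/w2.png",d["pixels"][:,:,::-1])
E
```

```text
time_s: 7.92
position: [0.5121, 0.0614, 0.2037]
tool_rot: [[0.986, -0.165, 0.0], [-0.165, -0.986, 0.0], [0.0, -0.0, -1.0]]
ft_force: [0.7, 0.1, 0.4]
grip_width: 0.0852
gripper_force: 0.0
time_s: 8.8
position: [0.5905, -0.2334, 0.2024]
tool_rot: [[0.986, -0.169, -0.001], [-0.169, -0.986, 0.0], [-0.001, 0.0, -1.0]]
ft_force: [0.2, -0.1, 0.3]
grip_width: 0.0852
gripper_force: 0.0
t 8.8 pos [ 0.5905 -0.2334  0.2024] shift [ 0.0184 -0.0086  0.1524] turn [ 0.     0.001 -0.004] w 0.0852 q [-32.  32.  62.  -0.  86.  68.] F [ 0.2 -0.1  0.3]
```

View pics/w2.png

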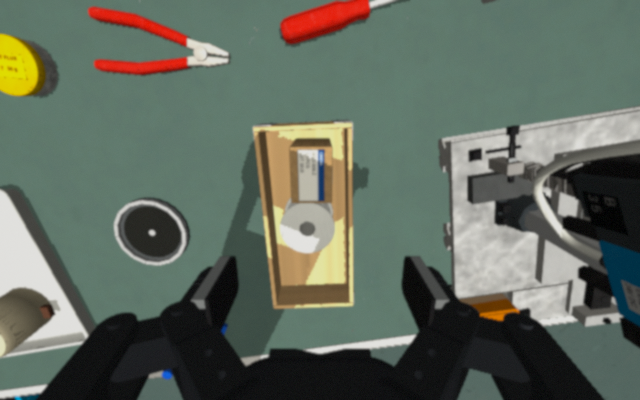

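The coil stands upright in the tray, and the carton top is centred at about (311,175), aligned with the fingers. I'll grasp the carton now.

```bash
python3 -m jog '[[0,0,0,0.018,-0.008,0.03,100],[0,0,0,0,0,0.05,100],[0,0,0,0,0,0.045,100],[0,0,0,0,0,0.027,100],[0,0,0,0,0,0,100]]'; python3 -m jog '[[0,0,0,0,0,0,0],[0,0,0,0,0,0,0],[0,0,0,0,0,0,0],[0,0,0,0,0,0,0],[0,0,0,0,0,0,0]]' 25
```

```text
time_s: 9.48
position: [0.6087, -0.2235, 0.05]
tool_rot: [[0.986, -0.164, -0.004], [-0.164, -0.986, 0.002], [-0.004, -0.002, -1.0]]
ft_force: [-0.9, -0.9, 0.3]
grip_width: 0.0852
gripper_force: 0.0
time_s: 10.1
position: [0.6101, -0.2256, 0.0529]
tool_rot: [[0.986, -0.166, 0.002], [-0.166, -0.986, -0.001], [0.002, 0.001, -1.0]]
ft_force: [-0.6, 0.4, 7.2]
grip_width: 0.0397
gripper_force: 28.1
```

```bash
python3 -m jog '[[0,0,0,0,0,-0.02,0],[0,0,0,0,0,-0.05,0],[0,0,0,0,0,-0.05,0],[0,0,0,-0.0113,-0.0472,0,0],[0,0,0,-0.0113,-0.0472,0,0],[0,0,0,-0.0113,-0.0472,0,0],[0,0,0,-0.0113,-0.0472,0,0],[0,0,0,-0.0113,-0.0472,0,0],[0,0,0,-0.0113,-0.0472,0,0]]' 30 && python3 -m jog '[[0,0,0,-0.0113,-0.0472,0,0],[0,0,0,-0.0113,-0.0472,0,0],[0,0,0,-0.0113,-0.0472,0,0],[0,0,0,0,0,0,0]]'; python3 - <<'E'
from h import *
to(.58,.21,.05,80.5)
d=optics.get_image("scene");cv2.imwrite("pics/s2.png",d["pixels"][100:320,120:440,::-1].repeat(2,0).repeat(2,1))
E
```

```text
time_s: 11.22
position: [0.5891, 0.0668, 0.1716]
tool_rot: [[0.986, -0.166, -0.0], [-0.166, -0.986, 0.0], [-0.0, -0.0, -1.0]]
ft_force: [-0.2, -0.0, -1.4]
grip_width: 0.0399
gripper_force: 30.5
time_s: 11.72
position: [0.5786, 0.2135, 0.1714]
tool_rot: [[0.987, -0.161, -0.0], [-0.161, -0.987, 0.001], [-0.0, -0.0, -1.0]]
ft_force: [-0.9, -0.7, -1.9]
grip_width: 0.0399
gripper_force: 30.5
t 11.72 pos [0.5786 0.2135 0.1714] shift [0.002  0.0033 0.1214] turn [-0.     0.001  0.004] w 0.0399 q [  9.  31.  69.   0.  80. 109.] F [-0.9 -0.7 -1.9]
```

View pics/s2.png

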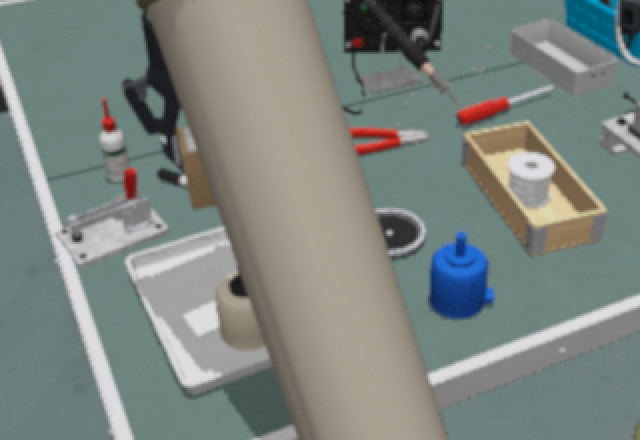

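The scene view shows the carton held above the tray, the coil standing upright and the spool alone in the crate. I'll lower the carton.

```bash
python3 -m jog '[[0,0,0,0.001,0.002,0.04,0],[0,0,0,0.001,0.001,0.045,0],[0,0,0,0,0,0.024,0],[0,0,0,0,0,0.006,0],[0,0,0,0,0,0,0]]'; python3 -m jog '[[0,0,0,0,0,0.003,0],[0,0,0,0,0,0.001,0],[0,0,0,0,0,0,0]]'
```

```text
time_s: 12.4
position: [0.5815, 0.2066, 0.0572]
tool_rot: [[0.986, -0.166, 0.001], [-0.166, -0.986, 0.0], [0.001, -0.0, -1.0]]
ft_force: [0.6, 0.2, -1.4]
grip_width: 0.0398
gripper_force: 30.5
time_s: 12.78
position: [0.5811, 0.2073, 0.0528]
tool_rot: [[0.986, -0.165, 0.0], [-0.165, -0.986, 0.0], [0.0, -0.0, -1.0]]
ft_force: [0.1, -0.1, -1.4]
grip_width: 0.0399
gripper_force: 30.5
```

```bash
python3 -m jog '[[0,0,0,0,0,0.0015,0],[0,0,0,0,0,0.001,0],[0,0,0,0,0,0,0]]'; python3 -m jog '[[0,0,0,0,0,0.0007,0],[0,0,0,0,0,0,0]]'
```

```text
time_s: 13.15
position: [0.5811, 0.2072, 0.0502]
tool_rot: [[0.986, -0.165, 0.0], [-0.165, -0.986, 0.0], [0.0, -0.0, -1.0]]
ft_force: [0.1, -0.5, 1.5]
grip_width: 0.04
gripper_force: 30.6
time_s: 13.4
position: [0.5812, 0.2072, 0.0501]
tool_rot: [[0.986, -0.165, 0.001], [-0.165, -0.986, -0.0], [0.001, -0.0, -1.0]]
ft_force: [-2.4, -1.4, 5.9]
grip_width: 0.04
gripper_force: 30.8
```

```bash
python3 -m jog '[[0,0,0,0,0,-0.0015,100],[0,0,0,0,0,0,100],[0,0,0,0,0,0,100],[0,0,0,0,0,-0.03,100],[0,0,0,0,0,-0.06,100],[0,0,0,0,0,-0.06,100],[0,0,-0.179,0,0,0,100],[0,0,-0.179,0,0,0,100],[0,0,-0.179,0,0,0,100],[0,0,-0.179,0,0,0,100]]' && python3 -m jog '[[0,0,-0.179,0,0,0,100],[0,0,-0.179,0,0,0,100],[0,0,-0.179,0,0,0,100],[0,0,-0.179,0,0,0,100],[0,0,-0.179,0,0,0,100],[0,0,0,0.0525,-0.0024,0,100],[0,0,0,0.0525,-0.0024,0,100],[0,0,0,0.0525,-0.0024,0,100],[0,0,0,0.0525,-0.0024,0,100]]' && python3 -m jog '[[0,0,0,0.0525,-0.0024,0,100],[0,0,0,0.0525,-0.0024,0,100],[0,0,0,0.0525,-0.0024,0,100],[0,0,0,0.03,-0.0024,0,100],[0,0,0,0,0,0,100]]'; python3 - <<'E'
from h import *
to(.547,-.212,.017,172.7)
d=optics.get_image("wrist");cv2.imwrite("pics/w3.png",d["pixels"][:,:,::-1]);print(pix(d,(.547,-.212,.055)))
E
```

```text
time_s: 14.65
position: [0.581, 0.2072, 0.2007]
tool_rot: [[0.849, 0.528, -0.0], [0.528, -0.849, -0.0], [-0.0, -0.0, -1.0]]
ft_force: [0.4, 0.3, -0.1]
grip_width: 0.0852
gripper_force: 0.0
time_s: 15.78
position: [0.5978, 0.4184, 0.2007]
tool_rot: [[0.126, 0.992, -0.0], [0.992, -0.126, -0.0], [-0.0, -0.0, -1.0]]
ft_force: [1.1, 0.5, 0.0]
grip_width: 0.0853
gripper_force: 0.0
time_s: 16.4
position: [0.5894, 0.584, 0.1895]
tool_rot: [[0.124, 0.992, 0.016], [0.992, -0.124, 0.015], [0.017, 0.014, -1.0]]
ft_force: [0.5, 0.3, 2.9]
grip_width: 0.0855
gripper_force: 0.0
t 16.4 pos [0.5894 0.584  0.1895] shift [-0.798   0.0541  0.1595] turn [ 0.014 -0.017  0.003] w 0.0855 q [ 37.  57.  13.   0. 109.  44.] F [0.5 0.3 2.9]
[348.76890102 608.28915451]
```

View pics/w3.png

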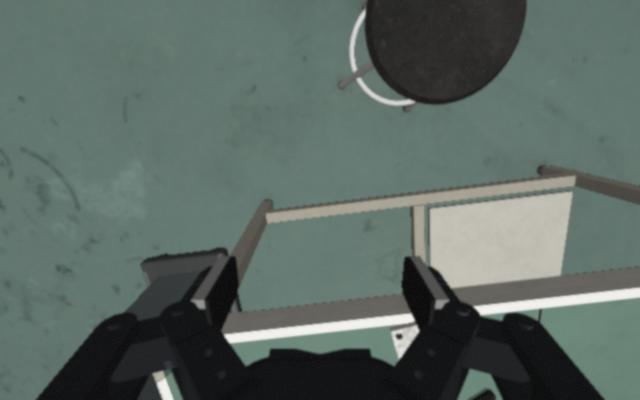

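I got a sign wrong: the tool y axis pointed the other way, so the arm went left. It stayed clear at height and touched nothing. I'll bring it back over the spool.

```bash
python3 -m jog '[[0.014,-0.017,0,-0.03,0,-0.01,100],[0,0,0,-0.057,0.004,0,100],[0,0,0,-0.057,0.004,0,100],[0,0,0,-0.057,0.004,0,100],[0,0,0,-0.057,0.004,0,100],[0,0,0,-0.057,0.004,0,100],[0,0,0,-0.057,0.004,0,100],[0,0,0,-0.057,0.004,0,100],[0,0,0,-0.057,0.004,0,100]]' && python3 -m jog '[[0,0,0,-0.057,0.004,0,100],[0,0,0,-0.057,0.004,0,100],[0,0,0,-0.057,0.004,0,100],[0,0,0,-0.057,0.004,0,100],[0,0,0,-0.057,0.004,0,100],[0,0,0,0,0,0,100]]'; python3 - <<'E'
from h import *
to(.547,-.212,.017,172.7)
d=optics.get_image("wrist");cv2.imwrite("pics/w4.png",d["pixels"][:,:,::-1]);print(pix(d,(.547,-.212,.055)))
E
```

```text
time_s: 17.58
position: [0.5612, 0.093, 0.2015]
tool_rot: [[0.128, 0.992, 0.005], [0.992, -0.128, -0.001], [-0.001, 0.005, -1.0]]
ft_force: [0.8, -0.0, -0.5]
grip_width: 0.0854
gripper_force: 0.0
time_s: 18.32
position: [0.5441, -0.1942, 0.2012]
tool_rot: [[0.133, 0.991, 0.003], [0.991, -0.132, -0.004], [-0.004, 0.003, -1.0]]
ft_force: [-0.0, 0.4, 0.2]
grip_width: 0.0852
gripper_force: 0.0
t 18.32 pos [ 0.5441 -0.1942  0.2012] shift [-0.0166  0.0046  0.1843] turn [ 0.003  0.004 -0.005] w 0.0852 q [-31.  26.  73.  -0.  81. -24.] F [-0.   0.4  0.2]
[322.77662127 202.71521865]
```

View pics/w4.png

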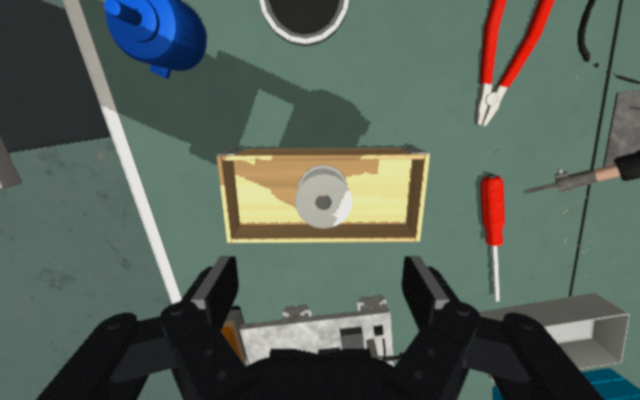

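The wrist view shows the spool top at about (324,200), against a prediction of (323,203), so it is lined up. Descending.

```bash
python3 -m jog '[[0.002,0.003,-0.004,-0.017,0.005,0.04,100],[0,0,0,0,0,0.055,100],[0,0,0,0,0,0.05,100],[0,0,0,0,0,0.035,100],[0,0,0,0,0,0,100],[0,0,0,0,0,0,100]]'; python3 - <<'E'
from h import *
to(.547,-.212,.017,172.7)
E
```

```text
time_s: 19.12
position: [0.5481, -0.2063, 0.0215]
tool_rot: [[0.121, 0.993, 0.0], [0.993, -0.121, 0.0], [0.0, 0.0, -1.0]]
ft_force: [-0.0, -0.2, 1.0]
grip_width: 0.0856
gripper_force: 0.0
t 19.12 pos [ 0.5481 -0.2063  0.0215] shift [-0.0058 -0.0004  0.0045] turn [ 0.    -0.     0.006] w 0.0856 q [-32.  38.  84.   0.  58. -25.] F [-0.  -0.2  1. ]
```

```bash
python3 -m jog '[[0,0,0,-0.0055,0,0.0045,100],[0,0,0,0,0,0,100]]'; python3 -m jog '[[0,0,0,0,0,0,0],[0,0,0,0,0,0,0],[0,0,0,0,0,0,0],[0,0,0,0,0,0,0],[0,0,0,0,0,0,0]]' 50;  python3 -m jog '[[0,0,0,0,0,-0.002,0],[0,0,0,0,0,-0.008,0],[0,0,0,0,0,0,0]]'
```

```text
time_s: 19.38
position: [0.5465, -0.212, 0.0155]
tool_rot: [[0.122, 0.993, -0.002], [0.993, -0.122, 0.002], [0.001, -0.002, -1.0]]
ft_force: [-0.3, -1.1, 0.4]
grip_width: 0.0854
gripper_force: 0.0
time_s: 20.0
position: [0.5463, -0.2115, 0.0153]
tool_rot: [[0.122, 0.993, -0.003], [0.993, -0.122, 0.002], [0.002, -0.003, -1.0]]
ft_force: [-2.3, -1.1, 5.4]
grip_width: 0.0591
gripper_force: 54.6
time_s: 20.38
position: [0.5466, -0.2115, 0.0253]
tool_rot: [[0.122, 0.993, -0.002], [0.993, -0.122, 0.002], [0.002, -0.002, -1.0]]
ft_force: [1.8, 0.7, -2.7]
grip_width: 0.0592
gripper_force: 54.4
```

```bash
python3 -m jog '[[0,0,0,0,0,-0.04,0],[0,0,0,0,0,-0.06,0],[0,0,0,0.0407,-0.0033,0,0],[0,0,0,0.0407,-0.0033,0,0],[0,0,0,0.03,-0.0023,0,0],[0,0,0,0,0,0,0],[0,0,0,0,0,0,0]]'; python3 - <<'E'
from h import *
to(.5553,-.0074,.022,172.9)
d=optics.get_image("wrist");p=pix(d,(.5553,-.0074,.006));print(p)
u,v=int(p[0]),int(p[1]);im=d["pixels"][max(v-75,0):v+75,u-100:u+100,::-1];print(u-100,max(v-75,0))
cv2.imwrite("pics/c5.png",cv2.resize(im,None,fx=3,fy=3,interpolation=cv2.INTER_CUBIC))
E
```

```text
time_s: 21.25
position: [0.5513, -0.1005, 0.1249]
tool_rot: [[0.122, 0.993, -0.003], [0.993, -0.122, 0.002], [0.002, -0.003, -1.0]]
ft_force: [-0.1, -0.0, -2.5]
grip_width: 0.0585
gripper_force: 56.0
t 21.25 pos [ 0.5513 -0.1005  0.1249] shift [ 0.0927 -0.0071  0.1031] turn [-0.003 -0.002  0.002] w 0.0585 q [-22.  29.  82.   0.  70. -15.] F [-0.1 -0.  -2.5]
[309.67188287  91.44589458]
209 16
```

View pics/c5.png

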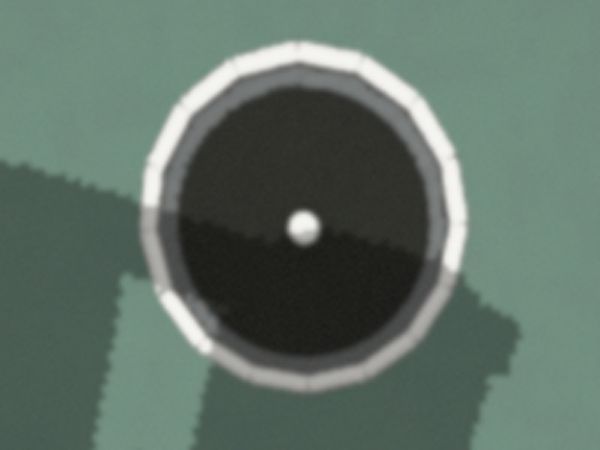

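The stand's centre dot appears at (310,92), matching the prediction of (310,91). I'll move over the stand and lower the spool.

```bash
python3 -m jog '[[-0.003,-0.002,0.002,0.045,-0.0035,0,0],[0,0,0,0.0475,-0.0035,0,0],[0,0,0,0,0,0.05,0],[0,0,0,0,0,0.042,0],[0,0,0,0,0,0,0],[0,0,0,0,0,0,0]]'; python3 - <<'E'
from h import *
to(.5553,-.0074,.0163,172.9)
E
```

```text
time_s: 22.05
position: [0.5567, -0.0082, 0.0345]
tool_rot: [[0.125, 0.992, 0.002], [0.992, -0.125, -0.0], [-0.0, 0.002, -1.0]]
ft_force: [-0.4, -0.2, -1.3]
grip_width: 0.0592
gripper_force: 56.1
t 22.05 pos [ 0.5567 -0.0082  0.0345] shift [ 0.0006 -0.0016  0.0182] turn [ 0.002  0.    -0.001] w 0.0592 q [-13.  35.  88.   0.  57.  -6.] F [-0.4 -0.2 -1.3]
```

```bash
python3 -m jog '[[0,0,0,0.0005,-0.0015,0.01,0],[0,0,0,0,0,0.005,0],[0,0,0,0,0,0.002,0],[0,0,0,0,0,0,0]]'; python3 -m jog '[[0,0,0,0,0,0.0008,0],[0,0,0,0,0,0,0]]'
```

```text
time_s: 22.55
position: [0.5543, -0.0067, 0.0164]
tool_rot: [[0.124, 0.992, 0.0], [0.992, -0.124, -0.0], [-0.0, 0.0, -1.0]]
ft_force: [-1.7, -0.7, 0.4]
grip_width: 0.0591
gripper_force: 56.4
time_s: 22.8
position: [0.5543, -0.0067, 0.0163]
tool_rot: [[0.123, 0.992, 0.001], [0.992, -0.123, -0.0], [-0.0, 0.001, -1.0]]
ft_force: [-3.5, 0.3, 8.8]
grip_width: 0.0591
gripper_force: 57.6
```

```bash
python3 -m jog '[[0,0,0,0,0,-0.0008,100],[0,0,0,0,0,0,100],[0,0,0,0,0,0,100],[0,0,0,0,0,-0.03,100],[0,0,0,0,0,-0.06,100],[0,0,0,0,0,-0.06,100],[0,0,0,0,0,-0.04,100],[0,0,0.1748,0,0,0,100],[0,0,0.1748,0,0,0,100],[0,0,0.1748,0,0,0,100]]' && python3 -m jog '[[0,0,0.1748,0,0,0,100],[0,0,0.1748,0,0,0,100],[0,0,0.1748,0,0,0,100],[0,0,0.1748,0,0,0,100],[0,0,0.1748,0,0,0,100],[0,0,0.1748,0,0,0,100],[0,0,0,0,0,0,100]]';python3 - <<'E'
from h import *
to(.4708,.209,.0788,82.8)
E
```

```text
time_s: 24.05
position: [0.5542, -0.0067, 0.206]
tool_rot: [[0.608, 0.794, -0.0], [0.794, -0.608, 0.0], [-0.0, -0.0, -1.0]]
ft_force: [0.4, -0.6, 0.4]
grip_width: 0.0853
gripper_force: 0.0
time_s: 24.92
position: [0.5543, -0.0066, 0.2059]
tool_rot: [[0.992, -0.124, -0.0], [-0.124, -0.992, 0.0], [-0.0, -0.0, -1.0]]
ft_force: [-0.2, 0.3, 0.3]
grip_width: 0.0851
gripper_force: 0.0
t 24.93 pos [ 0.5543 -0.0066  0.2059] shift [-0.1096 -0.2036  0.1272] turn [-0.     0.     0.001] w 0.0851 q [-13.  23.  76.   0.  80.  84.] F [-0.2  0.3  0.3]
```

```bash
python3 -m jog '[[0,0,0,-0.022,-0.0407,0,100],[0,0,0,-0.022,-0.0407,0,100],[0,0,0,-0.022,-0.0407,0,100],[0,0,0,-0.022,-0.0407,0,100],[0,0,0,-0.022,-0.0407,0,100],[0,0,0,0,0,0.07,100],[0,0,0,0,0,0,100],[0,0,0,0,0,0,100]]' ;python3 -m jog '[[0,0,0,0,0,0.06,100],[0,0,0,0,0,0,100],[0,0,0,0,0,0,100]]' ;python3 - <<'E'
from h import *
to(.4708,.209,.0788,82.8)
d=optics.get_image("top");p=pix(d,(.5553,-.0074,.056));print("pred spool",p)
u,v=p.astype(int);c=d["pixels"][v-25:v+25,u-25:u+25];m=(c.min(2)>185).astype(np.uint8)
n,l,st,ce=cv2.connectedComponentsWithStats(m);k=1+st[1:,4].argmax();print(st[k],ce[k]+[u-25,v-25],ray(d,ce[k]+[u-25,v-25],.056))
cv2.imwrite("pics/t3.png",d["pixels"][:,:,::-1])
E
```

```text
time_s: 25.3
position: [0.5551, -0.0068, 0.1478]
tool_rot: [[0.992, -0.124, 0.002], [-0.124, -0.992, -0.0], [0.002, 0.0, -1.0]]
ft_force: [-0.0, -1.1, 1.0]
grip_width: 0.0857
gripper_force: 0.0
t 25.3 pos [ 0.5551 -0.0068  0.1478] shift [-0.1106 -0.2037  0.0687] turn [ 0.    -0.002  0.001] w 0.0857 q [-13.  27.  81.   0.  72.  84.] F [-0.  -1.1  1. ]
pred spool [319.25938487 212.56376071]
[  1   3  49  21 421] [319.71021378 200.0023753 ] [ 0.58254447 -0.00810178  0.056     ]out of range; nothing moved
```

The first call was refused because 0.07 is over the row limit, and the second only lowered the empty gripper harmlessly above the spool. I'll rise and redo the move.

```bash
python3 -m jog '[[0,0,0,0,0,-0.058,100],[0,0,0,-0.022,-0.0407,0,100],[0,0,0,-0.022,-0.0407,0,100],[0,0,0,-0.022,-0.0407,0,100],[0,0,0,-0.022,-0.0407,0,100],[0,0,0,-0.022,-0.0407,0,100],[0,0,0,0,0,0.06,100],[0,0,0,0,0,0.03,100],[0,0,0,0,0,0,100],[0,0,0,0,0,0,100]]' ;python3 - <<'E'
from h import *
to(.4708,.209,.0788,82.8)
d=optics.get_image("top");p=pix(d,(.5553,-.0074,.056));print("pred spool",p)
u,v=p.astype(int);c=d["pixels"][v-25:v+25,u-25:u+25];m=(c.min(2)>185).astype(np.uint8)
n,l,st,ce=cv2.connectedComponentsWithStats(m);k=1+st[1:,4].argmax();print(st[k],ce[k]+[u-25,v-25],ray(d,ce[k]+[u-25,v-25],.056))
E
```

```text
time_s: 26.6
position: [0.4721, 0.2093, 0.1163]
tool_rot: [[0.992, -0.126, 0.004], [-0.126, -0.992, 0.001], [0.004, -0.001, -1.0]]
ft_force: [0.8, 0.2, 0.0]
grip_width: 0.0855
gripper_force: 0.0
t 26.6 pos [0.4721 0.2093 0.1163] shift [-0.0014  0.0005  0.0375] turn [-0.001 -0.004 -0.001] w 0.0855 q [ 11.  25.  90.   0.  65. 108.] F [0.8 0.2 0. ]
pred spool [319.25938487 212.56376071]
[ 12  12  27  28 543] [318.84530387 212.53222836] [ 0.55535886 -0.00650366  0.056     ]
```

Spool is at (0.5554,-0.0065), within 1 mm of the stand centre. Now I'll grip the coil.

```bash
python3 -m jog '[[-0.001,-0.004,0,-0.0014,0,0.0275,100],[0,0,0,0,0,0.01,100],[0,0,0,0,0,0,100],[0,0,0,0,0,0,0],[0,0,0,0,0,0,0],[0,0,0,0,0,0,0],[0,0,0,0,0,0,0],[0,0,0,0,0,0,0],[0,0,0,0,0,0,0]]' 60; python3 -m jog '[[0,0,0,0,0,-0.02,0],[0,0,0,0,0,-0.055,0],[0,0,0,0,0,-0.055,0],[0,0,0,0,0,0,0]]';python3 - <<'E'
from h import *
to(.4822,-.1994,.082,82.8)
E
```

```text
time_s: 27.78
position: [0.4695, 0.2094, 0.0769]
tool_rot: [[0.992, -0.126, -0.004], [-0.126, -0.992, -0.0], [-0.004, 0.001, -1.0]]
ft_force: [-1.3, 0.7, 4.3]
grip_width: 0.0091
gripper_force: 58.6
time_s: 28.28
position: [0.4712, 0.2096, 0.2098]
tool_rot: [[0.992, -0.126, 0.003], [-0.126, -0.992, 0.001], [0.003, -0.001, -1.0]]
ft_force: [0.5, 0.5, -3.9]
grip_width: 0.0097
gripper_force: 59.1
t 28.27 pos [0.4712 0.2096 0.2098] shift [0.062  0.4045 0.1275] turn [-0.001 -0.003 -0.001] w 0.0097 q [ 11.  19.  82.   0.  79. 108.] F [ 0.5  0.5 -3.9]
```

```bash
python3 -m jog '[[-0.001,-0.003,0,0.0076,0.0506,0,0],[0,0,0,0.0076,0.0506,0,0],[0,0,0,0.0076,0.0506,0,0],[0,0,0,0.0076,0.0506,0,0],[0,0,0,0.0076,0.0506,0,0],[0,0,0,0.0076,0.0506,0,0],[0,0,0,0.0076,0.0506,0,0],[0,0,0,0.0076,0.0506,0,0],[0,0,0,0,0,0,0],[0,0,0,0,0,0,0]]';python3 - <<'E'
from h import *
to(.481,-.1997,.081,82.8)
E
```

```text
time_s: 29.52
position: [0.4786, -0.1994, 0.2054]
tool_rot: [[0.992, -0.126, -0.01], [-0.126, -0.992, 0.001], [-0.01, 0.0, -1.0]]
ft_force: [-0.2, 1.1, -2.6]
grip_width: 0.0095
gripper_force: 59.1
t 29.52 pos [ 0.4786 -0.1994  0.2054] shift [ 0.0037 -0.      0.1244] turn [ 0.     0.01  -0.001] w 0.0095 q [-36.  20.  82.  -0.  79.  62.] F [-0.2  1.1 -2.6]
```

```bash
python3 -m jog '[[0,0.009,0,0.0012,0,0,0],[0,0,0,0,0,0.045,0],[0,0,0,0,0,0.045,0],[0,0,0,0,0,0.02,0],[0,0,0,0,0,0,0],[0,0,0,0,0,0,0]]';python3 - <<'E'
from h import *
to(.481,-.1997,.081,82.8)
E
```

```text
time_s: 30.28
position: [0.4812, -0.2001, 0.098]
tool_rot: [[0.992, -0.125, 0.003], [-0.125, -0.992, -0.003], [0.004, 0.003, -1.0]]
ft_force: [0.1, -0.4, -2.9]
grip_width: 0.0095
gripper_force: 59.0
t 30.27 pos [ 0.4812 -0.2001  0.098 ] shift [-0.0003 -0.0005  0.017 ] turn [ 0.003 -0.004  0.   ] w 0.0095 q [-36.  27.  91.  -0.  62.  62.] F [ 0.1 -0.4 -2.9]
```

```bash
python3 -m jog '[[0,0,0,0,0,0.008,0],[0,0,0,0,0,0.005,0],[0,0,0,0,0,0.0025,0],[0,0,0,0,0,0,0]]'; python3 -m jog '[[0,0,0,0,0,0.001,0],[0,0,0,0,0,0,0]]'
```

```text
time_s: 30.78
position: [0.4805, -0.2003, 0.0813]
tool_rot: [[0.992, -0.126, 0.001], [-0.126, -0.992, -0.002], [0.002, 0.002, -1.0]]
ft_force: [-0.6, 0.4, -2.9]
grip_width: 0.0092
gripper_force: 59.0
time_s: 31.02
position: [0.4806, -0.2004, 0.0805]
tool_rot: [[0.992, -0.126, 0.002], [-0.126, -0.992, -0.002], [0.002, 0.002, -1.0]]
ft_force: [-0.2, 0.4, -2.6]
grip_width: 0.0093
gripper_force: 59.0
```

```bash
python3 -m jog '[[0,0,0,0,0,0.0008,0],[0,0,0,0,0,0,0]]'; python3 -m jog '[[0,0,0,0,0,0.0006,0],[0,0,0,0,0,0,0]]'
```

```text
time_s: 31.28
position: [0.4808, -0.2005, 0.0798]
tool_rot: [[0.992, -0.126, 0.002], [-0.126, -0.992, -0.002], [0.003, 0.002, -1.0]]
ft_force: [0.6, 0.0, -0.8]
grip_width: 0.0094
gripper_force: 59.4
time_s: 31.52
position: [0.4811, -0.2007, 0.0797]
tool_rot: [[0.992, -0.126, 0.003], [-0.126, -0.992, -0.003], [0.004, 0.003, -1.0]]
ft_force: [0.5, -0.5, 5.0]
grip_width: 0.0093
gripper_force: 60.1
```

```bash
python3 -m jog '[[0,0,0,0,0,-0.0006,100],[0,0,0,0,0,0,100],[0,0,0,0,0,0,100],[0,0,0,0,0,0,100],[0,0,0,0,0,-0.025,100],[0,0,0,0,0,-0.05,100],[0,0,0,0,0,-0.05,100],[0.002,-0.003,0.04,0,0,0,100],[0,0,0,0.0035,-0.0465,0,100],[0,0,0,0.0035,-0.0465,0,100]]' && python3 -m jog '[[0,0,0,0.0035,-0.0465,0,100],[0,0,0,0.0035,-0.0465,0,100],[0,0,0,0.0035,-0.0465,0,100],[0,0,0,0.0035,-0.0465,0,100],[0,0,0,0.0035,-0.0465,0,100],[0,0,0,0.0035,-0.0465,0,100],[0,0,0,0.0035,-0.0465,0,100],[0,0,0,0,0,0,100],[0,0,0,0,0,0,100]]';python3 - <<'E'
from h import *
to(.5811,.2072,.050,80.5)
E
```

```text
time_s: 32.78
position: [0.5028, -0.1087, 0.2046]
tool_rot: [[0.986, -0.167, -0.001], [-0.167, -0.986, 0.0], [-0.001, -0.0, -1.0]]
ft_force: [0.1, -0.3, -0.4]
grip_width: 0.0853
gripper_force: 0.0
time_s: 33.9
position: [0.5806, 0.207, 0.2044]
tool_rot: [[0.986, -0.166, -0.002], [-0.166, -0.986, -0.0], [-0.002, 0.0, -1.0]]
ft_force: [-0.1, -1.5, 0.3]
grip_width: 0.0854
gripper_force: 0.0
t 33.9 pos [0.5806 0.207  0.2044] shift [ 0.0007 -0.0003  0.1544] turn [ 0.     0.002 -0.001] w 0.0854 q [  9.  30.  66.   0.  85. 108.] F [-0.1 -1.5  0.3]
```

```bash
python3 -m jog '[[0,0,0,0,0,0.05,100],[0,0,0,0,0,0.05,100],[0,0,0,0,0,0.04,100],[0,0,0,0,0,0.014,100],[0,0,0,0,0,0,100],[0,0,0,0,0,0,0],[0,0,0,0,0,0,0],[0,0,0,0,0,0,0],[0,0,0,0,0,0,0],[0,0,0,0,0,0,0]]' 30; python3 -m jog '[[0,0,0,0,0,-0.02,0],[0,0,0,0,0,-0.05,0],[0,0,0,0,0,-0.05,0],[0,0,0,0,0,0,0]]'
```

```text
time_s: 35.15
position: [0.5811, 0.2074, 0.0518]
tool_rot: [[0.986, -0.166, 0.001], [-0.166, -0.986, 0.0], [0.001, -0.0, -1.0]]
ft_force: [-0.9, -0.6, 6.2]
grip_width: 0.0402
gripper_force: 31.8
time_s: 35.65
position: [0.5821, 0.2078, 0.1747]
tool_rot: [[0.986, -0.165, 0.007], [-0.165, -0.986, 0.002], [0.006, -0.003, -1.0]]
ft_force: [-0.9, 0.6, -0.8]
grip_width: 0.04
gripper_force: 31.4
```

```bash
python3 -m jog '[[0,0,0,0.0111,0.047,0,0],[0,0,0,0.0111,0.047,0,0],[0,0,0,0.0111,0.047,0,0],[0,0,0,0.0111,0.047,0,0],[0,0,0,0.0111,0.047,0,0],[0,0,0,0.0111,0.047,0,0],[0,0,0,0.0111,0.047,0,0],[0,0,0,0.0111,0.047,0,0],[0,0,0,0.0111,0.047,0,0],[0,0,0,0,0,0,0]]';python3 - <<'E'
from h import *
to(.610,-.227,.053,80.5)
E
```

```text
time_s: 36.9
position: [0.6084, -0.2292, 0.1684]
tool_rot: [[0.986, -0.17, -0.003], [-0.17, -0.986, 0.001], [-0.003, -0.001, -1.0]]
ft_force: [0.1, 0.6, -1.1]
grip_width: 0.0401
gripper_force: 31.4
t 36.9 pos [ 0.6084 -0.2292  0.1684] shift [ 0.0015 -0.0024  0.1154] turn [-0.001  0.003 -0.005] w 0.0401 q [-31.  35.  63.  -0.  83.  69.] F [ 0.1  0.6 -1.1]
```

```bash
python3 -m jog '[[0,0.002,0,0.001,-0.002,0.04,0],[0,0,0,0,0,0.045,0],[0,0,0,0,0,0.018,0],[0,0,0,0,0,0,0],[0,0,0,0,0,0,0]]'; python3 - <<'E'
from h import *
to(.610,-.227,.053,80.5)
E
```

```text
time_s: 37.52
position: [0.6109, -0.224, 0.0682]
tool_rot: [[0.986, -0.165, 0.002], [-0.165, -0.986, -0.0], [0.002, 0.0, -1.0]]
ft_force: [0.4, 0.4, -0.4]
grip_width: 0.0398
gripper_force: 31.4
t 37.52 pos [ 0.6109 -0.224   0.0682] shift [-0.0004  0.0031  0.0152] turn [ 0.    -0.002 -0.   ] w 0.0398 q [-31.  40.  70.   0.  70.  69.] F [ 0.4  0.4 -0.4]
```

```bash
python3 -m jog '[[0,0,0,0,0.002,0.008,0],[0,0,0,0,0,0.004,0],[0,0,0,0,0,0,0],[0,0,0,0,0,0,0]]'; python3 -m jog '[[0,0,0,0,0,0.0012,0],[0,0,0,0,0,0,0]]'
```

```text
time_s: 38.02
position: [0.6103, -0.2265, 0.0557]
tool_rot: [[0.986, -0.166, 0.001], [-0.166, -0.986, -0.0], [0.001, -0.0, -1.0]]
ft_force: [-0.2, -0.1, -1.2]
grip_width: 0.0402
gripper_force: 31.4
time_s: 38.28
position: [0.6104, -0.2265, 0.0546]
tool_rot: [[0.986, -0.166, 0.002], [-0.166, -0.986, -0.0], [0.002, 0.0, -1.0]]
ft_force: [0.1, -0.5, 1.4]
grip_width: 0.0403
gripper_force: 31.4
```

```bash
python3 -m jog '[[0,0,0,0,0,0.001,0],[0,0,0,0,0,0,0]]'; python3 -m jog '[[0,0,0,0,0,0.0006,0],[0,0,0,0,0,0,0]]'
```

```text
time_s: 38.52
position: [0.6106, -0.2268, 0.0544]
tool_rot: [[0.986, -0.166, 0.002], [-0.166, -0.986, -0.001], [0.003, 0.001, -1.0]]
ft_force: [-1.9, -0.2, 5.9]
grip_width: 0.0397
gripper_force: 29.4
time_s: 38.78
position: [0.6106, -0.2271, 0.0542]
tool_rot: [[0.986, -0.166, 0.003], [-0.166, -0.986, -0.002], [0.003, 0.001, -1.0]]
ft_force: [-2.5, -1.4, 7.8]
grip_width: 0.0397
gripper_force: 29.2
```

```bash
python3 -m jog '[[0,0,0,0,0,-0.001,100],[0,0,0,0,0,0,100],[0,0,0,0,0,0,100],[0,0,0,0,0,-0.03,100],[0,0,0,0,0,-0.06,100],[0,0,0,0,0,-0.06,100],[0,0,0,-0.03,-0.05,0,100],[0,0,0,-0.03,-0.05,0,100],[0,0,0,-0.03,-0.05,0,100]]' && python3 -m jog '[[0,0,0,-0.03,-0.05,0,100],[0,0,0,-0.03,-0.05,0,100],[0,0,0,-0.03,-0.05,0,100],[0,0,0,-0.01,-0.05,0,100],[0,0,0,-0.01,-0.05,0,100],[0,0,0,0,-0.05,0,100],[0,0,0,0,0,0,100]]'; python3 - <<'E'
from h import *
d=optics.get_image("top");im=d["pixels"][:,:,::-1]
a=cv2.resize(im[160:276,375:450],None,fx=5,fy=5,interpolation=cv2.INTER_CUBIC)
b=cv2.resize(im[90:300,170:400],None,fx=1.8,fy=1.8,interpolation=cv2.INTER_CUBIC)
o=np.zeros((580,790,3),np.uint8);o[:,:375]=a;o[:b.shape[0],375:375+b.shape[1]]=b;cv2.imwrite("pics/f.png",o)
E
```

```text
time_s: 39.9
position: [0.5452, -0.062, 0.2035]
tool_rot: [[0.986, -0.166, 0.001], [-0.166, -0.986, 0.0], [0.001, -0.0, -1.0]]
ft_force: [0.9, -0.1, 0.1]
grip_width: 0.0855
gripper_force: 0.0
time_s: 40.78
position: [0.4871, 0.2531, 0.2031]
tool_rot: [[0.987, -0.162, 0.001], [-0.162, -0.987, 0.0], [0.001, -0.0, -1.0]]
ft_force: [-0.8, -0.8, 0.2]
grip_width: 0.0855
gripper_force: 0.0
```

View pics/f.png

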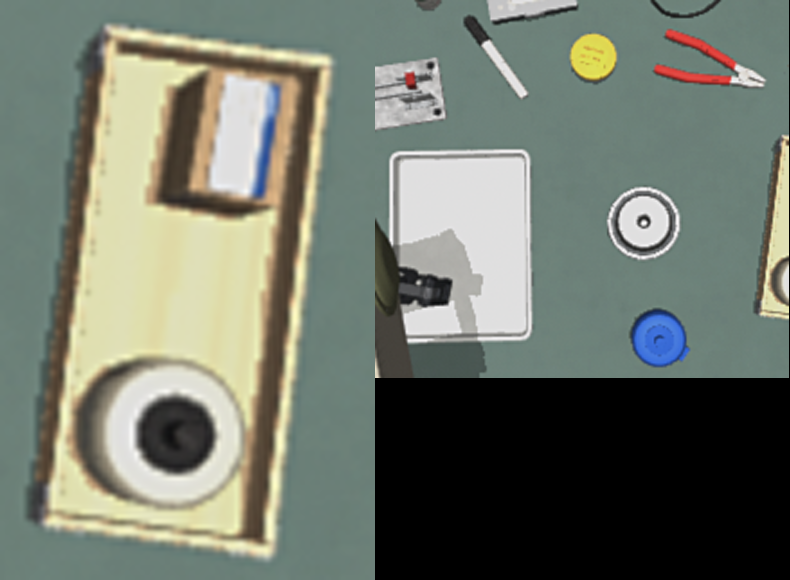

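The final view shows the carton corners within about 1 px of the start. The coil collar is at (175,434) against (170,437), about 2 mm off. The spool is centred on the stand, and the pliers, tin and marker look undisturbed.

```bash
python3 -c "
from rig import job
print(job.close_job())"
```

```text
the job is handed in; nothing more can be done
None
```

The job is handed in after about 41 s of the 144 s: the spool is within about 1 mm of the stand's centre, the coil and carton are back upright in the crate within about 2–3 mm of their starting spots, and I left the pliers, flux tin and marker alone.

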